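Seal a well plate: isolator on, three clicks on the press lever, hold

TASK

Seal the well plate in the film sealer: turn the red handle of the power isolator all the way from off to on, and only then pull the sealer's ratchet lever round, feeling for exactly three clicks and never letting it go over a fourth. The lever springs back if let go, so finish still gripping it there, at rest between the third and the fourth click. Leave the wash bottle, the blue tube block and the green tip box where they stand.

Things in the scene. Friction and masses are not known exactly. Their poses are not given: they have to be found in the camera images.
- isolator_box: grey power isolator box, 110 x 110 mm and 70 mm high, standing on the bench, fixed; a yellow 85 mm plate 3 mm thick on its top carries the red handle. Origin: centre of its underside, z up.
- isolator (a joint): angle of the red handle about the upright axis through the box's centre: 0 = off (bar along the box's x axis), 1.3 rad = on (turned clockwise seen from above). An over-centre spring snaps it to the nearer end: about 0.2 N m gets it moving, past the middle (0.65 to 0.8) it pulls itself on.
- isolator_grip (a point): middle of the red handle's grip bar, on its turning axis, 100 mm above the bench. The bar is 52 mm long, 14 mm wide, from 81 to 112 mm above the bench, over a 52 mm round red collar. The point's x axis lies along the bar and turns with it, z up.
- sealer: cream film sealer, fixed: base 280 (x) x 240 (y) mm, its top 55 mm above the bench. On its +x half a press: two columns at its (60, +-100) mm, a crosshead over its x 5 to 115 mm, 242 mm high (cap to 260 mm), over a white well plate. Origin: centre of its underside, z up. The lever's upright pivot axis is at its (-70, 0) mm; lever and handle at the -x half.
- press_lever (a joint): angle of the ratchet lever about its pivot: 0 at the rest stop, pointing along the sealer's -y; grows as it is pulled clockwise seen from above (handle swings towards the sealer's -x side); end stop 1.35 rad. A return spring pushes the handle back with 6 N at rest, 9 N at 1 rad. First click at 0.17 to 0.37 rad (differs from press to press), then one every 0.2 rad.
- lever_grip (a point): on the axis of the lever's upright handle, 125 mm above the bench: a black round post 20 mm thick with a red band near its top, from 89 to 151 mm above the bench, 140 mm from the pivot axis. The flat steel arm under it (18 mm wide) lies 79 to 89 mm above the bench. x axis: from the pivot outwards along the arm; z up.
- click_disc: dark steel disc, 132 mm across, fixed round the lever's pivot, with a brass saw-toothed rim of five teeth on it, crests 59 mm from the axis, 0.2 rad apart. Origin: on the pivot axis, 55 mm above the bench; x axis: towards the first crest; the others follow clockwise seen from above. A click falls as the arm passes over a crest. How far the disc is turned differs from press to press.
- wash_bottle: bystander: off-white bottle, 72 mm across, 170 mm tall, standing; origin: centre of its underside
- tube_block: bystander: blue block with tube caps, 70 x 120 mm, 40 mm high with the caps; origin: centre of its underside
- tip_box: bystander: green box with a clear lid, 127 x 87 mm, 56 mm high; origin: centre of its underside
- pawl_nose (a point): under the lever's arm, 60 mm from the pivot: the sprung brass pawl that rides over the disc's teeth. Up a tooth's long ramp the pull at the handle climbs by some 1 to 3 N; past the crest it drops by some 3 to 6 N within 0.08 rad: that snap is one click. It then lies in a valley, about 0.075 rad past the crest, where the next ramp begins.
Not all that is in view belongs to the job. Of the things that look like the isolator_box, take the one that is farthest to the robot's left at the start.

How it is judged:
By the outcome, as a careful person would: the job done as asked, in the order asked, and still so for the second after the job is handed in, while the arm keeps its last pose, push and grip.
It also fails if it takes over 67 s, if anything falls off the work surface, if the arm or the gripper's body presses on something with over 40 N, if the wrist force passes 120 N, or if a joint passes its speed limit or range.

ROBOT

A 7-joint arm with a two-finger parallel gripper is mounted at the origin on the work surface. World frame = base frame: x ahead of the robot, y to its left, z up, the work surface at z = 0. Lengths are in m, angles in rad, forces in N, time in s.
With the tool pointing down it reaches from about 0.4 to 0.85 m from the base axis. Payload 10.4 kg.
Tool frame: the origin (TCP) lies at the very end of the fingers, on their centre line; the grasp point (between the pads) lies 19 mm behind it; z points along the fingers, y is the line along which they close (so a half turn about z gives the same grasp; the last joint's range is limited). The gripper opens to 85 mm and grips with 20 to 120 N. Pads are 22 mm wide; open, the fingers measure 114 mm over their backs; the gripper's body (76 mm by 85 mm) begins 54 mm behind the grasp point. The pads swing forward as they close: fully open they stand 13 mm farther back than shut.
Start: joints at [-1.22, 0.332, -0.065, 1.46, 0.022, 1.35, -0.088], TCP at [0.228, 0.582, 0.231] pointing down, gripper open.
Joint ranges: [-2.6, 2.6], [-0.5, 2.12], [-1.47, 1.34], [0.16, 2.42], [-1.27, 4.41], [0.06, 2.06], [-2.6, 2.6]. Speed limits (rad/s): [2.22, 2.22, 2.79, 2.79, 3.14, 3.14, 3.14].

INTERFACE

Orientations are given as a unit quaternion [x, y, z, w].
In Python, from workcell import manip gives the robot as it stands.
- The arm moves only by the shell command python3 -m jog FILE [FORCE], which reads ROWS from the file FILE. ROWS is a JSON list of rows, 1 to 20 of them, each written [[rx, ry, rz], [dx, dy, dz], opening]: a rotation vector rx, ry, rz in rad, then dx, dy, dz in m, then the opening from 0.0 (shut) to 1.0 (fully open); each row is the pose to reach, as a shift and turn from the pose commanded when the command began, along the tool's axes at that moment; what a row does not reach only later rows make up. A row lasts 1/8 s, in which the tool goes at most 0.0625 m and 0.188 rad, less where a joint would pass 70% of its speed; a pose out of reach is approached as far as the arm can. The fingers move at their own pace and stop on an object; FORCE is the grip in N (left out, the last holds). Time passes only in rows, so rows that do not move let the fingers close. It prints the time, the measured TCP pose, the force, the opening and the grip force at its end. Input that does not fit is refused with a message, and nothing moves.
- manip.get_obs(): the state, without advancing time (a new reading comes with each control period).
- manip.camera(name): name is "scene" or "top" or "wrist"; returns the picture (480x640x3 uint8, blue, green, red); there is no depth.
- manip.calibration(name): a dict with "fx", "fy", "cx", "cy" (pixels), "world_from_camera" (4x4, takes a point from camera to world coordinates); the wrist camera has in their place "tool_from_camera" (4x4, takes a point from camera to tool coordinates, whose origin is the TCP and whose axes are the flange's). Camera axes: x right, y up, looking along -z (the intrinsics and any distortion apply to the point x, -y, -z); pixel columns grow to the right and rows downward; lengths in m; the calibration is good to about 2 mm. A picture is of the moment at which its call begins: read the wrist's pose just before it. calibration takes no time and is no camera call.
- manip.hand_in(): hands the job in; it is judged then, once.
Trained networks look in the newest picture that a camera, given by its name, has taken for a name from the list of things; names that differ only in an ending like _2 or _b are one class to them, and where a whole thing is asked for, a point or a joint stands for the part that bears it (a point fixed in the world has none). Each returns a list of dicts, best first, with "confidence" (0 to 1); they miss things now and then, are a little off and sometimes report something else, mostly with a low value. They report only what shows in the picture. A call takes as long as a camera call. They do not tell look-alikes from the thing itself.
- manip.outline_of(camera, thing): "mask" (480x640 bool, what is visible of it) and "bbox" ([left, top, right, bottom] in pixels, round what is visible of it).
The state is a dict: "clock": time; "joint_pos": joint angles; "joint_velocities": joint speeds; "tau": joint torques, N m; "position": TCP position; "ee_rot": TCP orientation; "ft_force": force on the tool from outside, world axes, zero at the start; "torque": the same for the moment, N m; "grip_width": opening from 0.0 (shut) to 1.0 (fully open); "grasp_force": force on a finger pad.
Only numpy, scipy, OpenCV 4.12 (cv2) and the standard library are available. Lean on these libraries where they do the work, as an engineer would, in place of code of your own. Each camera call takes 0.05 s, during which the arm holds its last target. There are 200 camera calls.

## Working session

There is one attempt and no reset: what is moved stays moved. The work goes in short steps, Python scripts to look and compute and a shell command to move; the robot and the scene stay as the last step left them, time stands still between calls to the robot, and variables do not carry over. Pictures are saved under pics/ and viewed, at most 10 in all, crops included, and the job is handed in when it is done.

```bash
mkdir -p pics; ls; python3 - <<'E'
from workcell import manip
import cv2,numpy as np
np.set_printoptions(precision=4,suppress=True)
for c in("scene","top"):
    im=manip.camera(c);cv2.imwrite(f"pics/{c}0.png",im)
    k=manip.calibration(c);print(c,{a:(np.array(b)) for a,b in k.items()})
    for t in("isolator_box","isolator_grip","sealer","lever_grip","click_disc","pawl_nose","wash_bottle","tube_block","tip_box"):
        for r in manip.outline_of(c,t):
            m=r["mask"];ys,xs=np.nonzero(m);print(t,round(r["confidence"],2),r["bbox"],len(xs),xs.mean().round(1),ys.mean().round(1))
print(manip.get_obs()); print(manip.calibration("wrist"))
E
```

```text
pics
scene {'fx': array(435.7586), 'fy': array(435.7586), 'cx': array(321.1957), 'cy': array(243.1012), 'world_from_camera': array([[-0.8291, -0.511 ,  0.227 ,  0.7965],
       [ 0.5591, -0.7568,  0.3386,  0.3426],
       [-0.0012,  0.4076,  0.9132,  1.2298],
       [ 0.    ,  0.    ,  0.    ,  1.    ]])}
isolator_box 0.7 [382.7, 305.3, 443.7, 363.4] 1928 411.6 335.3
isolator_box 0.61 [339.0, 156.7, 381.2, 202.5] 1416 358.7 179.9
isolator_grip 0.9 [402.9, 320.9, 426.6, 338.9] 360 414.7 330.9
isolator_grip 0.56 [353.7, 164.3, 369.6, 177.4] 226 360.3 171.9
sealer 0.56 [233.9, 209.2, 357.1, 340.1] 8172 285.5 278.7
lever_grip 0.6 [292.2, 211.8, 323.4, 276.0] 489 307.4 247.0
click_disc 0.72 [294.0, 247.4, 337.9, 293.5] 1275 317.8 271.9
pawl_nose 0.91 [296.6, 217.1, 321.1, 273.7] 436 307.3 246.6
wash_bottle 0.97 [323.3, 385.7, 353.7, 419.8] 707 336.1 403.3
tube_block 0.73 [356.8, 247.1, 399.8, 290.7] 1011 375.2 269.3
tip_box 0.73 [196.6, 164.7, 247.0, 208.3] 1273 220.9 184.7
top {'fx': array(458.5878), 'fy': array(458.5878), 'cx': array(322.386), 'cy': array(242.1652), 'world_from_camera':
[... 1056 characters left out ...]
01,  0.0005, -0.0004,  0.0027,  0.0005, -0.0008,  0.0009]), 'tau': array([ -0.0001, -62.5236,   0.0488, -39.1816,   0.0164,   0.0018,
         0.    ]), 'position': array([0.2282, 0.5818, 0.2313]), 'ee_rot': array([0.1858, 0.9826, 0.    , 0.    ]), 'ft_force': array([0.7165, 0.0212, 1.262 ]), 'torque': array([ 0.0292, -0.0273,  0.0121]), 'grasp_force': 0.0, 'grip_width': 0.9958658215998479}
{'fx': 373.29358833599264, 'fy': 373.29358833599264, 'cx': 318.79518469763605, 'cy': 236.17885827932255, 'tool_from_camera': array([[-0.0005,  0.9488,  0.3158,  0.0813],
       [ 1.    ,  0.0003,  0.0007, -0.0003],
       [ 0.0006,  0.3158, -0.9488, -0.1413],
       [ 0.    ,  0.    ,  0.    ,  1.    ]])}
```

```bash
cat >h.py <<'E'
from workcell import manip
import cv2,numpy as np
np.set_printoptions(precision=4,suppress=True)
from scipy.spatial.transform import Rotation as R
def cam(c):
    k=manip.calibration(c)
    if c=="wrist":
        o=manip.get_obs();T=np.eye(4);T[:3,:3]=R.from_quat(o["ee_rot"]).as_matrix();T[:3,3]=o["position"];W=T@np.array(k["tool_from_camera"])
    else: W=np.array(k["world_from_camera"])
    return k["fx"],k["fy"],k["cx"],k["cy"],W
def onz(K,uv,z):
    uv=np.atleast_2d(uv).astype(float);fx,fy,cx,cy,W=K
    d=np.c_[(uv[:,0]-cx)/fx,-(uv[:,1]-cy)/fy,-np.ones(len(uv))]@W[:3,:3].T
    return W[:3,3]+d*((z-W[2,3])/d[:,2])[:,None]
def proj(K,p):
    fx,fy,cx,cy,W=K;q=(np.atleast_2d(p)-W[:3,3])@W[:3,:3]
    return np.c_[cx-fx*q[:,0]/q[:,2],cy+fy*q[:,1]/q[:,2]]
E
python3 - <<'E'
from h import *
a=cv2.imread("pics/scene0.png");b=cv2.imread("pics/top0.png")
x=cv2.resize(b[120:370,140:490],(800,571),interpolation=cv2.INTER_CUBIC);cv2.imwrite("pics/t1.png",x)
x=cv2.resize(a[140:430,180:460],(579,600),interpolation=cv2.INTER_CUBIC);cv2.imwrite("pics/s1.png",x)
for c,pts in(("top",[(188.3,271.9,.105),(381.3,337.1,.105),(301.4,227.7,.055),(179.6,170.7,.1),(274.7,288,.04),(459.9,194.3,.05)]),("scene",[(414.7,330.9,.105),(360.3,171.9,.105),(317.8,271.9,.055)])):
    for u,v,z in pts: print(c,u,v,onz(cam(c),(u,v),z)[0])
E
```

```text
top 188.3 271.9 [0.4478 0.2548 0.105 ]
top 381.3 337.1 [ 0.2782 -0.2164  0.105 ]
top 301.4 227.7 [ 0.5632 -0.0252  0.055 ]
top 179.6 170.7 [0.7121 0.2857 0.1   ]
top 274.7 288 [0.4077 0.0475 0.04  ]
top 459.9 194.3 [ 0.6452 -0.4503  0.05  ]
scene 414.7 330.9 [0.4553 0.268  0.105 ]
scene 360.3 171.9 [ 0.2852 -0.2047  0.105 ]
scene 317.8 271.9 [ 0.5631 -0.0234  0.055 ]
```

View pics/t1.png

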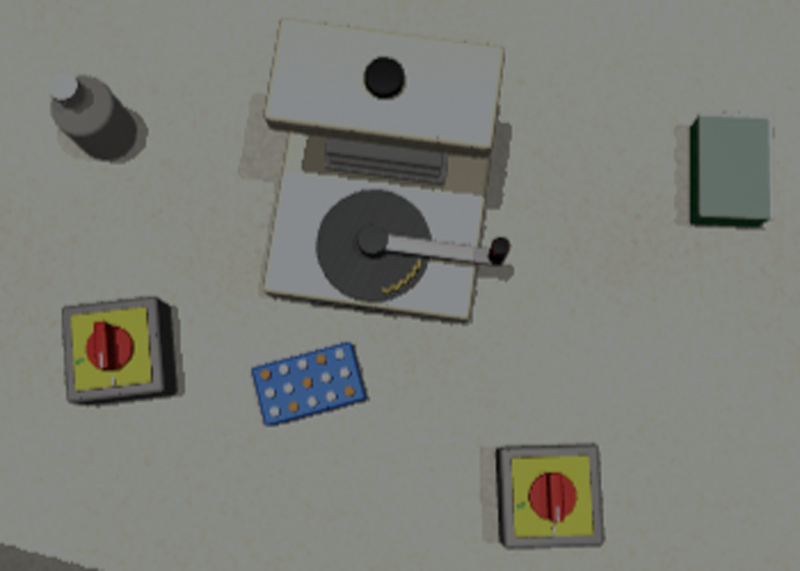

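View pics/s1.png

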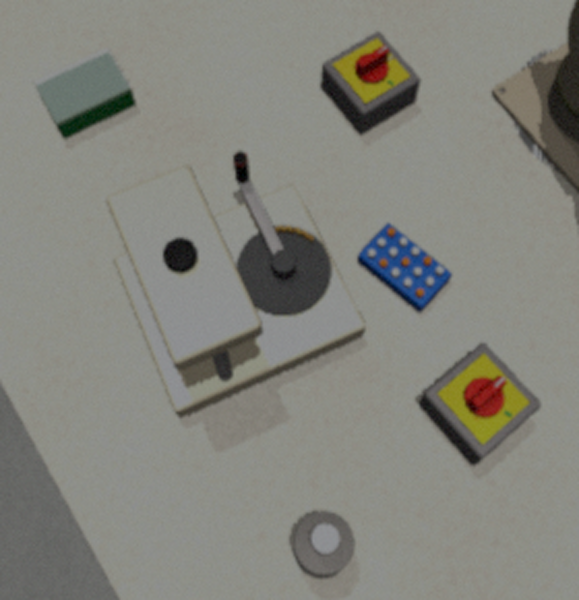

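The top view shows two candidates for the isolator: left at px (188,272) and right at px (381,337). I choose the left one, since y=+0.26 is farthest to the robot's left. Its pointer faces down and the green ON mark is on its left, so off to on is clockwise. The lever handle is at about px (358,229) and the disc centre at (303,226).

```bash
python3 - <<'E'
from h import *
for c,win in(("top",(160,240,225,310)),("scene",(375,295,450,370))):
    im=cv2.imread(f"pics/{c}0.png");hsv=cv2.cvtColor(im,cv2.COLOR_BGR2HSV)
    m=cv2.inRange(hsv,(20,120,60),(38,255,255));M=np.zeros_like(m);x0,y0,x1,y1=win;M[y0:y1,x0:x1]=m[y0:y1,x0:x1]
    n,l,s,ce=cv2.connectedComponentsWithStats(M);i=1+s[1:,4].argmax()
    pts=np.argwhere(M>0)[:,::-1]
    w=onz(cam(c),pts,.073)[:,:2]
    r=cv2.minAreaRect((w*1000).astype(np.float32));print(c,"plate",r)
    red=cv2.inRange(hsv,(0,120,50),(8,255,255))|cv2.inRange(hsv,(172,120,50),(180,255,255))
    R_=np.zeros_like(red);R_[y0:y1,x0:x1]=red[y0:y1,x0:x1]
    p=np.argwhere(R_>0)[:,::-1];print("red",onz(cam(c),p,.09).mean(0))
    # handle: red band
    for r_ in manip.outline_of(c,"lever_grip")[:0]:pass
K=cam("top");b=cv2.imread("pics/top0.png")
# handle top (z .151) at approx px from crop
print("handle top",onz(K,(140+500/2.286,120+242/2.286),.151),"pivot hub",onz(K,(140+373/2.286,120+238/2.286),.09))
K=cam("scene");print("handle top",onz(K,(180+240/2.068,140+156/2.068),.151),"hub",onz(K,(180+284/2.068,140+260/2.068),.09))
cv2.imwrite("pics/c1.png",cv2.resize(b[235:315,150:240],(720,640)[0:2] if 0 else (675,600),interpolation=cv2.INTER_CUBIC))
E
```

```text
top plate ((450.97052001953125, 264.3970642089844), (83.76078033447266, 84.34896087646484), 5.442161560058594)
red [0.4518 0.262  0.09  ]
scene plate ((450.35443115234375, 266.005126953125), (84.32281494140625, 84.40199279785156), 5.495545387268066)
red [0.4534 0.2667 0.09  ]
handle top [[ 0.5446 -0.1681  0.151 ]] pivot hub [[ 0.5653 -0.0314  0.09  ]]
handle top [[ 0.5392 -0.1666  0.151 ]] hub [[ 0.5609 -0.0285  0.09  ]]
```

View pics/c1.png

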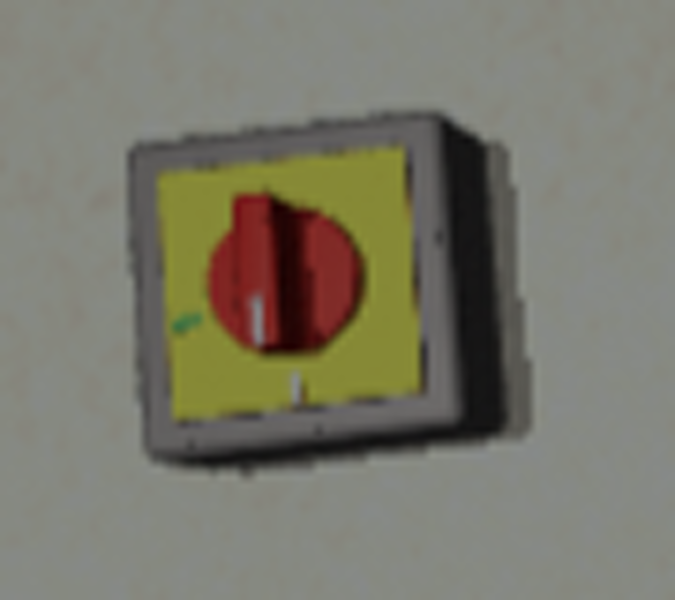

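The crop confirms the left isolator. The bar is near box x with its pointer on the white OFF mark, and the green ON mark sits clockwise from it.

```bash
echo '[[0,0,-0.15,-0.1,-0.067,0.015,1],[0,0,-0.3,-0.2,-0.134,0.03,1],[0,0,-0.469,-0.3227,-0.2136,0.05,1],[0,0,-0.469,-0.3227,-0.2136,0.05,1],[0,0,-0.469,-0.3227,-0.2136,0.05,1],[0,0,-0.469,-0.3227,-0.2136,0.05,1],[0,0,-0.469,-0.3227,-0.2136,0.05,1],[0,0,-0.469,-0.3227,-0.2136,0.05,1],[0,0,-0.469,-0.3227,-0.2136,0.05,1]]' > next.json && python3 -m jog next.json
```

```text
refused: ROWS must be rows with the three-number parts in brackets of their own. Nothing was moved.
```

The call was refused and nothing moved: it wants rows with the three-number parts in brackets of their own. Same move again in that form.

```bash
echo '[[[0,0,-0.15],[-0.1,-0.067,0.015],1],[[0,0,-0.3],[-0.2,-0.134,0.03],1],[[0,0,-0.469],[-0.3227,-0.2136,0.05],1],[[0,0,-0.469],[-0.3227,-0.2136,0.05],1],[[0,0,-0.469],[-0.3227,-0.2136,0.05],1],[[0,0,-0.469],[-0.3227,-0.2136,0.05],1],[[0,0,-0.469],[-0.3227,-0.2136,0.05],1],[[0,0,-0.469],[-0.3227,-0.2136,0.05],1],[[0,0,-0.469],[-0.3227,-0.2136,0.05],1]]' > next.json && python3 -m jog next.json; python3 - <<'E'
from h import *
o=manip.get_obs();K=cam("wrist");im=manip.camera("wrist");cv2.imwrite("pics/w1.png",im)
hsv=cv2.cvtColor(im,cv2.COLOR_BGR2HSV)
m=cv2.inRange(hsv,(20,120,60),(38,255,255));n,l,s,ce=cv2.connectedComponentsWithStats(m);print(s[1:][s[1:,4]>200])
p=np.argwhere(m>0)[:,::-1];print(cv2.minAreaRect((onz(K,p,.073)[:,:2]*1000).astype(np.float32)))
print(o["joint_pos"],o["position"],R.from_quat(o["ee_rot"]).as_matrix(),o["ft_force"])
E
```

```text
clock: 2.22
position: [0.4496, 0.2672, 0.1815]
ee_rot: [-0.049, 0.999, 0.0, -0.0]
ft_force: [0.4, -0.4, 0.0]
grip_width: 1.0
grasp_force: 0.0
[[ 252  175  125  114 8686]]
((450.26165771484375, 263.82147216796875), (83.48493194580078, 84.20826721191406), 5.578822612762451)
[-0.7307  0.1402  0.1174  1.8037 -0.0184  1.1983  1.061 ] [0.4496 0.2672 0.1815] [[-0.9952 -0.0978 -0.0001]
 [-0.0978  0.9952  0.0008]
 [ 0.      0.0008 -1.    ]] [ 0.369  -0.3666  0.029 ]
```

View pics/w1.png

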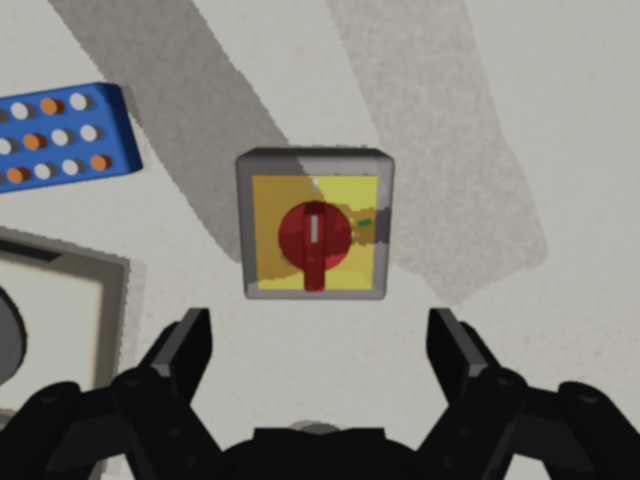

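```bash
echo '[[[0,0,0],[-0.0006,-0.0015,0.05],0.6],[[0,0,0],[-0.0006,-0.0015,0.0955],0.5],[[0,0,0],[-0.0006,-0.0015,0.0955],0.5],[[0,0,0],[-0.0006,-0.0015,0.0955],0.5]]' > next.json && python3 -m jog next.json
```

```text
clock: 2.78
position: [0.4518, 0.265, 0.0876]
ee_rot: [-0.048, 0.999, 0.001, 0.001]
ft_force: [-0.4, 0.6, 0.3]
grip_width: 0.499
grasp_force: 0.0
```

```bash
echo '[[[0,0,0],[0,0,0],0],[[0,0,0],[0,0,0],0],[[0,0,0],[0,0,0],0],[[0,0,0],[0,0,0],0],[[0,0,0],[0,0,0],0]]' > next.json && python3 -m jog next.json 60
```

```text
clock: 3.4
position: [0.4522, 0.2645, 0.0876]
ee_rot: [-0.048, 0.999, 0.001, 0.001]
ft_force: [-2.3, -0.5, 6.1]
grip_width: 0.155
grasp_force: 59.2
```

```bash
echo '[[[0,0,0.17],[0,0,0],0],[[0,0,0.34],[0,0,0],0],[[0,0,0.51],[0,0,0],0],[[0,0,0.68],[0,0,0],0],[[0,0,0.85],[0,0,0],0],[[0,0,1.02],[0,0,0],0],[[0,0,1.18],[0,0,0],0],[[0,0,1.31],[0,0,0],0],[[0,0,1.31],[0,0,0],0],[[0,0,1.31],[0,0,0],0]]' > next.json && python3 -m jog next.json
```

```text
clock: 4.65
position: [0.4518, 0.2639, 0.0876]
ee_rot: [0.57, 0.821, 0.001, 0.0]
ft_force: [-3.9, -2.9, 11.2]
grip_width: 0.155
grasp_force: 59.9
```

```bash
echo '[[[0,0,0],[0,0,0],0.6],[[0,0,0],[0,0,0],0.6],[[0,0,0],[0,0,0],0.6],[[0,0,0],[0,0,-0.05],1],[[0,0,0],[0,0,-0.1],1],[[0,0,0],[0,0,-0.15],1],[[0,0,0],[0,0,-0.16],1]]' > next.json && python3 -m jog next.json; python3 - <<'E'
from h import *
o=manip.get_obs();im=manip.camera("wrist")
t=manip.camera("top");cv2.imwrite("pics/v.png",np.hstack([cv2.resize(im,(400,300)),cv2.resize(t[235:315,150:257],(400,300),interpolation=cv2.INTER_CUBIC)]))
print(o["joint_pos"],o["position"],o["ee_rot"],o["ft_force"])
# bar orientation in wrist pic
hsv=cv2.cvtColor(t,cv2.COLOR_BGR2HSV)
cv2.imwrite("pics/d.png",cv2.resize(t[180:270,260:380],(800,600),interpolation=cv2.INTER_CUBIC))
E
```

```text
clock: 5.52
position: [0.4526, 0.2645, 0.2493]
ee_rot: [0.571, 0.821, 0.003, 0.001]
ft_force: [0.7, 0.5, -0.7]
grip_width: 0.998
grasp_force: 0.0
[-0.8898  0.0887  0.2935  1.7191 -0.0271  1.3321 -0.2354] [0.4526 0.2645 0.2493] [0.5708 0.8211 0.0027 0.0007] [ 0.6505  0.4955 -0.6715]
```

View pics/v.png

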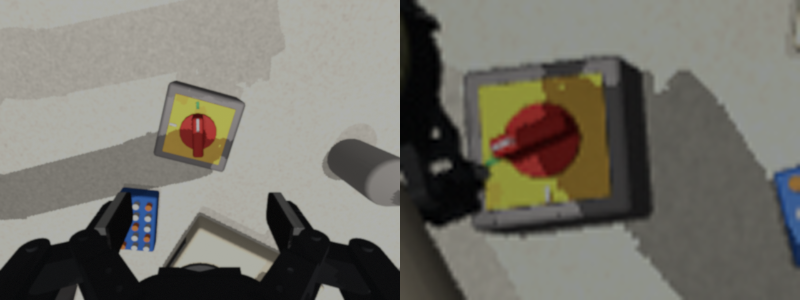

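View pics/d.png

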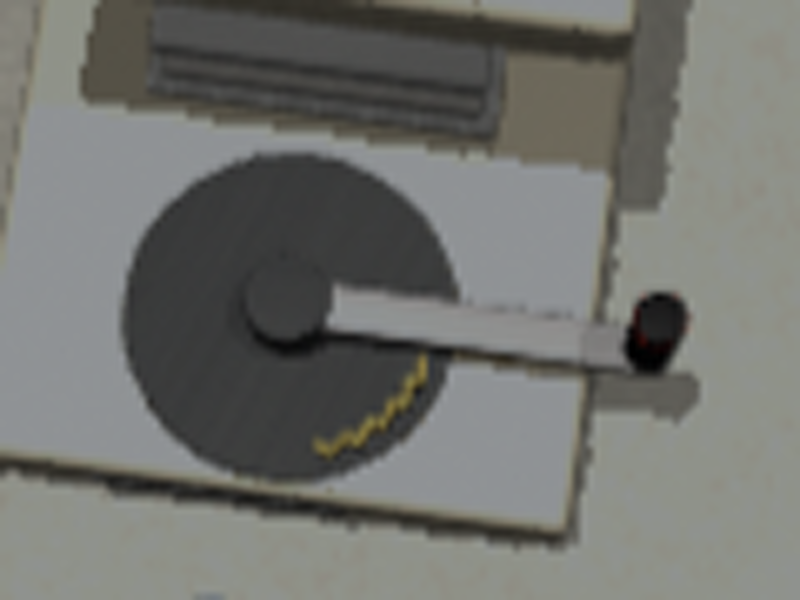

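The isolator's pointer now sits on the green ON mark. The disc centre is at px (303.5,227.7) and the post top at about px (359,227), and the brass teeth lie just clockwise of the arm.

```bash
echo '[[[0,0,0.1],[-0.06,-0.009,0],1],[[0,0,0.2],[-0.12,-0.019,0],1],[[0,0,0.3],[-0.18,-0.028,0],1],[[0,0,0.4],[-0.24,-0.037,0],1],[[0,0,0.504],[-0.3,-0.046,0],1],[[0,0,0.504],[-0.36,-0.056,0],1],[[0,0,0.504],[-0.42,-0.065,0.005],1],[[0,0,0.504],[-0.4344,-0.0673,0.01],1],[[0,0,0.504],[-0.4344,-0.0673,0.01],1],[[0,0,0.504],[-0.4344,-0.0673,0.01],1],[[0,0,0.504],[-0.4344,-0.0673,0.01],1]]' > next.json && python3 -m jog next.json; python3 - <<'E'
from h import *
o=manip.get_obs();K=cam("wrist");im=manip.camera("wrist");cv2.imwrite("pics/w2.png",im)
np.save("K2.npy",np.array([*K[:4],*K[4].ravel()]))
print(o["joint_pos"],o["position"],o["ee_rot"])
r=manip.outline_of("wrist","click_disc");print([(x["bbox"],x["confidence"]) for x in r])
r=manip.outline_of("wrist","lever_grip");print([(x["bbox"],x["confidence"]) for x in r])
E
```

```text
clock: 7.0
position: [0.5399, -0.1651, 0.2358]
ee_rot: [0.757, 0.654, 0.0, -0.0]
ft_force: [0.1, -0.2, -0.3]
grip_width: 1.0
grasp_force: 0.0
[-0.3862  0.222   0.7053  1.6511 -0.1486  1.323   0.198 ] [ 0.5399 -0.1651  0.2358] [ 0.7566  0.6538  0.0003 -0.0003]
[([237.6, 2.6, 411.5, 126.0], 0.87)]
[([300.9, 0.0, 351.9, 262.9], 0.57)]
```

View pics/w2.png

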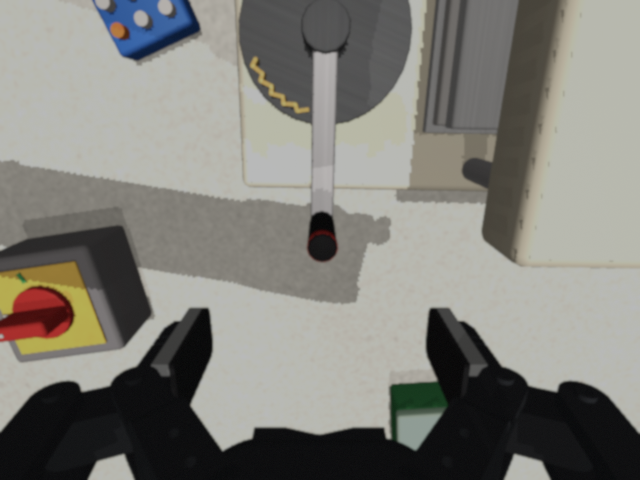

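```bash
python3 - <<'E'
from h import *
k=np.load("K2.npy");K=(*k[:4],k[4:].reshape(4,4))
im=cv2.imread("pics/w2.png");g=cv2.cvtColor(im,cv2.COLOR_BGR2HSV)
t=onz(K,(322,246),.151)[0];print("post top",t)
print("post base",onz(K,(322,222),.095),"arm edges z.089",onz(K,[(312,185),(333,185),(314,60),(337,60)],.089))
# fit disc circle: z .06 ; dark boundary
m=cv2.inRange(g,(0,0,0),(180,90,110));m[130:]=0;m[:,:232]=0;m[:,418:]=0
c,_=cv2.findContours(m,cv2.RETR_EXTERNAL,cv2.CHAIN_APPROX_NONE);c=max(c,key=len)[:,0]
c=c[(c[:,1]>2)]
for z in(.058,.062,.066):
    w=onz(K,c,z)[:,:2];best=None
    x=w.mean(0);from scipy.optimize import least_squares as L
    s=L(lambda p:np.hypot(*(w-p[:2]).T)-p[2],[0.563,-.024,.066],loss="soft_l1",f_scale=.001);print(z,s.x)
b=cv2.inRange(g,(15,100,100),(35,255,255));b[130:]=0;b[:,:230]=0;b[:,330:]=0
p=np.argwhere(b>0)[:,::-1];
for pv in (s.x[:2],):
    w=onz(K,p,.064)[:,:2]-pv
    d=(t[:2]-pv);a0=np.arctan2(d[1],d[0]);print("lever len",np.hypot(*d),"az",a0)
    a=(a0-np.arctan2(w[:,1],w[:,0]))%(2*np.pi);r=np.hypot(*w.T)
    for q in np.arange(0,1.5,.03):
        s_=(a>q)&(a<=q+.03)
        if s_.any():print(round(q+.015,3),s_.sum(),r[s_].max().round(4),r[s_].mean().round(4))
cv2.imwrite("pics/z.png",cv2.resize(im[45:125,235:335],(800,640)[:2],interpolation=cv2.INTER_CUBIC)[:600])
E
```

```text
post top [ 0.5416 -0.1665  0.151 ]
post base [[ 0.542  -0.1667  0.095 ]] arm edges z.089 [[ 0.5384 -0.1377  0.089 ]
 [ 0.5545 -0.1401  0.089 ]
 [ 0.5532 -0.0503  0.089 ]
 [ 0.5692 -0.0527  0.089 ]]
0.058 [ 0.5648 -0.0243  0.0657]
0.062 [ 0.5646 -0.0251  0.0648]
0.066 [ 0.5645 -0.0258  0.064 ]
lever len 0.14251653986581905 az -1.732189273441246
0.195 5 0.0614 0.0603
0.225 10 0.0617 0.0604
0.255 11 0.0631 0.0612
0.285 12 0.0636 0.0619
0.315 12 0.0643 0.0625
0.345 18 0.0646 0.0617
0.375 14 0.0627 0.0605
0.405 11 0.062 0.0602
0.435 13 0.0626 0.0607
0.465 14 0.0637 0.0616
0.495 13 0.0641 0.0621
0.525 18 0.0642 0.0617
0.555 18 0.0631 0.0603
0.585 12 0.0616 0.0597
0.615 13 0.0618 0.0599
0.645 14 0.0632 0.0608
0.675 14 0.0636 0.0615
0.705 15 0.0641 0.0618
0.735 21 0.0635 0.0606
0.765 13 0.0618 0.0592
0.795 13 0.0608 0.0592
0.825 11 0.0615 0.0598
0.855 15 0.0628 0.0607
0.885 12 0.0629 0.0609
0.915 17 0.0632 0.0606
0.945 18 0.0623 0.0593
0.975 14 0.061 0.0586
1.005 12 0.0606 0.0589
1.035 13 0.0612 0.0594
1.065 15 0.0621 0.0601
1.095 15 0.0625 0.0602
1.125 21 0.0628 0.0598
1.155 18 0.0611 0.0582
1.185 4 0.0578 0.0571
```

View pics/z.png

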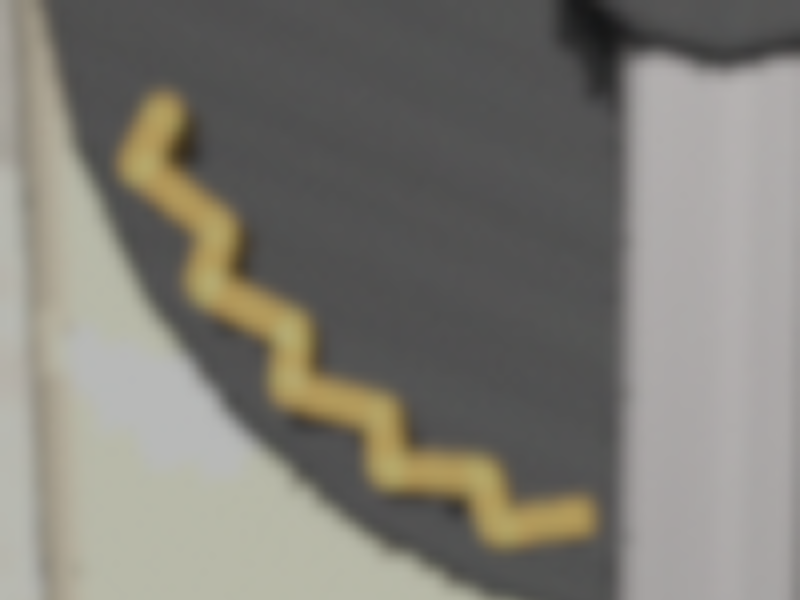

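The post top is at px (322,246) and the hub at (327,25). The saw-tooth crests lie about 0.34, 0.535, 0.73, 0.93 and 1.13 rad clockwise of the arm, so the target is about 0.81 rad, to be confirmed by feel.

```bash
echo '[[[0,0,0.02],[-0.0012,0.0018,0.04],0.6],[[0,0,0.02],[-0.0012,0.0018,0.08],0.6],[[0,0,0.02],[-0.0012,0.0018,0.12],0.6],[[0,0,0.02],[-0.0012,0.0018,0.13],0.6],[[0,0,0.02],[-0.0012,0.0018,0.13],0.6]]' > next.json && python3 -m jog next.json && echo '[[[0,0,0],[0,0,0],0],[[0,0,0],[0,0,0],0],[[0,0,0],[0,0,0],0],[[0,0,0],[0,0,0],0],[[0,0,0],[0,0,0],0],[[0,0,0],[0,0,0],0]]' > next.json && python3 -m jog next.json 60; python3 - <<'E'
from h import *
o=manip.get_obs();print(o["joint_pos"],o["position"],o["ee_rot"],o["ft_force"],o["torque"])
E
```

```text
clock: 7.78
position: [0.5415, -0.1683, 0.1063]
ee_rot: [0.764, 0.645, -0.0, 0.0]
ft_force: [1.2, -0.4, 0.4]
grip_width: 0.603
grasp_force: 0.0
clock: 8.52
position: [0.5416, -0.1684, 0.1073]
ee_rot: [0.764, 0.645, 0.001, 0.0]
ft_force: [-4.1, 2.1, 9.1]
grip_width: 0.22
grasp_force: 58.3
[-0.3364  0.3578  0.6719  1.7951 -0.2517  1.0743  0.2575] [ 0.5416 -0.1684  0.1073] [0.764  0.6453 0.0007 0.0002] [-4.1159  2.0727  9.0524] [ 0.2692  0.9157 -0.0017]
```

```bash
cat >r.py <<'E'
from h import *
o=manip.get_obs();p=o["position"][:2];q=o["ee_rot"]
X=np.array([2*q[0]**2-1,2*q[0]*q[1]]);Y=np.array([X[1],-X[0]])
P=np.array([.5651,-.0303]);d=p-P
th=-1.7384-np.arctan2(d[1],d[0]);yaw=1.4026-np.arctan2(X[1],X[0])
f=o["ft_force"][:2];print("t %.2f th %.3f yaw %.3f r %.4f Ft %.2f Fr %.2f Fz %.1f Tz %.2f"%(o["clock"],th,yaw,np.hypot(*d),f@Y,f@X,o["ft_force"][2],o["torque"][2]),"gw %.3f gf %.0f"%(o["grip_width"],o["grasp_force"]))
E
python3 r.py
echo '[[[0,0,0.04],[0.0001,-0.0056,0],0],[[0,0,0.08],[0.0004,-0.0112,0],0],[[0,0,0.12],[0.001,-0.0168,0],0],[[0,0,0.12],[0.001,-0.0168,0],0]]' > next.json && python3 -m jog next.json >/dev/null; python3 r.py
echo '[[[0,0,0.03],[0.00006,-0.0042,0],0],[[0,0,0.03],[0.00006,-0.0042,0],0]]' > next.json && python3 -m jog next.json >/dev/null; python3 r.py
echo '[[[0,0,0.03],[0.00006,-0.0042,0],0],[[0,0,0.03],[0.00006,-0.0042,0],0]]' > next.json && python3 -m jog next.json >/dev/null; python3 r.py
echo '[[[0,0,0.03],[0.00006,-0.0042,0],0],[[0,0,0.03],[0.00006,-0.0042,0],0]]' > next.json && python3 -m jog next.json >/dev/null; python3 r.py
echo '[[[0,0,0.03],[0.00006,-0.0042,0],0],[[0,0,0.03],[0.00006,-0.0042,0],0]]' > next.json && python3 -m jog next.json >/dev/null; python3 r.py
echo '[[[0,0,0.03],[0.00006,-0.0042,0],0],[[0,0,0.03],[0.00006,-0.0042,0],0]]' > next.json && python3 -m jog next.json >/dev/null; python3 r.py
echo '[[[0,0,0.03],[0.00006,-0.0042,0],0],[[0,0,0.03],[0.00006,-0.0042,0],0]]' > next.json && python3 -m jog next.json >/dev/null; python3 r.py
echo '[[[0,0,0.03],[0.00006,-0.0042,0],0],[[0,0,0.03],[0.00006,-0.0042,0],0]]' > next.json && python3 -m jog next.json >/dev/null; python3 r.py
echo '[[[0,0,0.03],[0.00006,-0.0042,0],0],[[0,0,0.03],[0.00006,-0.0042,0],0]]' > next.json && python3 -m jog next.json >/dev/null; python3 r.py
echo '[[[0,0,0.03],[0.00006,-0.0042,0],0],[[0,0,0.03],[0.00006,-0.0042,0],0]]' > next.json && python3 -m jog next.json >/dev/null; python3 r.py
```

```text
t 8.53 th 0.001 yaw -0.000 r 0.1401 Ft -4.40 Fr 1.35 Fz 9.1 Tz -0.00 gw 0.220 gf 58
t 9.03 th 0.112 yaw 0.119 r 0.1401 Ft 4.43 Fr -1.38 Fz 5.7 Tz 0.19 gw 0.218 gf 59
t 9.28 th 0.141 yaw 0.149 r 0.1402 Ft 4.84 Fr -1.57 Fz 6.5 Tz 0.20 gw 0.218 gf 60
t 9.53 th 0.171 yaw 0.179 r 0.1402 Ft 4.16 Fr -1.56 Fz 6.5 Tz 0.19 gw 0.219 gf 60
t 9.78 th 0.200 yaw 0.209 r 0.1402 Ft 5.86 Fr -1.34 Fz 6.5 Tz 0.24 gw 0.218 gf 60
t 10.03 th 0.230 yaw 0.239 r 0.1402 Ft 5.08 Fr -0.76 Fz 6.2 Tz 0.25 gw 0.217 gf 60
t 10.28 th 0.259 yaw 0.269 r 0.1403 Ft 6.67 Fr -1.78 Fz 5.0 Tz 0.24 gw 0.213 gf 59
t 10.53 th 0.289 yaw 0.299 r 0.1403 Ft 6.65 Fr -1.26 Fz 5.6 Tz 0.25 gw 0.222 gf 59
t 10.78 th 0.318 yaw 0.329 r 0.1403 Ft 6.75 Fr -1.09 Fz 4.4 Tz 0.24 gw 0.220 gf 59
t 11.03 th 0.349 yaw 0.359 r 0.1403 Ft 6.16 Fr -1.96 Fz 6.6 Tz 0.27 gw 0.218 gf 59
t 11.28 th 0.381 yaw 0.389 r 0.1404 Ft 3.07 Fr -2.11 Fz 8.5 Tz 0.15 gw 0.217 gf 60
```

The first click is felt at about 0.35 rad, which agrees with the picture. Carrying on.

```bash
echo '[[[0,0,0.03],[0.00006,-0.0042,0],0],[[0,0,0.03],[0.00006,-0.0042,0],0]]' > next.json && python3 -m jog next.json >/dev/null; python3 r.py
echo '[[[0,0,0.03],[0.00006,-0.0042,0],0],[[0,0,0.03],[0.00006,-0.0042,0],0]]' > next.json && python3 -m jog next.json >/dev/null; python3 r.py
echo '[[[0,0,0.03],[0.00006,-0.0042,0],0],[[0,0,0.03],[0.00006,-0.0042,0],0]]' > next.json && python3 -m jog next.json >/dev/null; python3 r.py
echo '[[[0,0,0.03],[0.00006,-0.0042,0],0],[[0,0,0.03],[0.00006,-0.0042,0],0]]' > next.json && python3 -m jog next.json >/dev/null; python3 r.py
echo '[[[0,0,0.03],[0.00006,-0.0042,0],0],[[0,0,0.03],[0.00006,-0.0042,0],0]]' > next.json && python3 -m jog next.json >/dev/null; python3 r.py
echo '[[[0,0,0.03],[0.00006,-0.0042,0],0],[[0,0,0.03],[0.00006,-0.0042,0],0]]' > next.json && python3 -m jog next.json >/dev/null; python3 r.py
echo '[[[0,0,0.03],[0.00006,-0.0042,0],0],[[0,0,0.03],[0.00006,-0.0042,0],0]]' > next.json && python3 -m jog next.json >/dev/null; python3 r.py
echo '[[[0,0,0.03],[0.00006,-0.0042,0],0],[[0,0,0.03],[0.00006,-0.0042,0],0]]' > next.json && python3 -m jog next.json >/dev/null; python3 r.py
```

```text
t 11.53 th 0.413 yaw 0.419 r 0.1404 Ft 1.86 Fr -3.38 Fz 9.7 Tz 0.13 gw 0.219 gf 60
t 11.78 th 0.439 yaw 0.450 r 0.1404 Ft 5.92 Fr -1.58 Fz 6.9 Tz 0.29 gw 0.218 gf 60
t 12.03 th 0.468 yaw 0.480 r 0.1404 Ft 6.99 Fr -2.92 Fz 5.6 Tz 0.26 gw 0.218 gf 59
t 12.28 th 0.498 yaw 0.510 r 0.1404 Ft 7.04 Fr -2.91 Fz 6.8 Tz 0.30 gw 0.219 gf 59
t 12.53 th 0.527 yaw 0.540 r 0.1404 Ft 7.02 Fr -2.32 Fz 5.1 Tz 0.30 gw 0.217 gf 59
t 12.78 th 0.559 yaw 0.570 r 0.1404 Ft 5.82 Fr -3.18 Fz 8.7 Tz 0.25 gw 0.221 gf 60
t 13.03 th 0.592 yaw 0.600 r 0.1405 Ft 2.91 Fr -3.46 Fz 10.7 Tz 0.17 gw 0.219 gf 60
t 13.28 th 0.620 yaw 0.630 r 0.1405 Ft 4.16 Fr -3.65 Fz 9.5 Tz 0.17 gw 0.215 gf 60
```

Second click at about 0.55 rad. The third is expected near 0.75 rad; I will stop in the valley near 0.82.

```bash
echo '[[[0,0,0.03],[0.00006,-0.0042,0],0],[[0,0,0.03],[0.00006,-0.0042,0],0]]' > next.json && python3 -m jog next.json >/dev/null; python3 r.py
echo '[[[0,0,0.03],[0.00006,-0.0042,0],0],[[0,0,0.03],[0.00006,-0.0042,0],0]]' > next.json && python3 -m jog next.json >/dev/null; python3 r.py
echo '[[[0,0,0.03],[0.00006,-0.0042,0],0],[[0,0,0.03],[0.00006,-0.0042,0],0]]' > next.json && python3 -m jog next.json >/dev/null; python3 r.py
echo '[[[0,0,0.03],[0.00006,-0.0042,0],0],[[0,0,0.03],[0.00006,-0.0042,0],0]]' > next.json && python3 -m jog next.json >/dev/null; python3 r.py
echo '[[[0,0,0.03],[0.00006,-0.0042,0],0],[[0,0,0.03],[0.00006,-0.0042,0],0]]' > next.json && python3 -m jog next.json >/dev/null; python3 r.py
echo '[[[0,0,0.03],[0.00006,-0.0042,0],0],[[0,0,0.03],[0.00006,-0.0042,0],0]]' > next.json && python3 -m jog next.json >/dev/null; python3 r.py
```

```text
t 13.53 th 0.648 yaw 0.660 r 0.1405 Ft 7.22 Fr -2.64 Fz 8.3 Tz 0.33 gw 0.217 gf 60
t 13.78 th 0.677 yaw 0.690 r 0.1405 Ft 7.68 Fr -3.57 Fz 8.1 Tz 0.32 gw 0.217 gf 60
t 14.03 th 0.706 yaw 0.720 r 0.1405 Ft 7.93 Fr -3.34 Fz 8.8 Tz 0.30 gw 0.218 gf 60
t 14.28 th 0.736 yaw 0.750 r 0.1406 Ft 6.73 Fr -4.23 Fz 9.9 Tz 0.31 gw 0.216 gf 60
t 14.53 th 0.769 yaw 0.780 r 0.1406 Ft 5.03 Fr -4.63 Fz 12.0 Tz 0.22 gw 0.219 gf 60
t 14.78 th 0.802 yaw 0.810 r 0.1406 Ft 1.95 Fr -6.28 Fz 14.6 Tz 0.21 gw 0.224 gf 60
```

```bash
echo '[[[0,0,0.03],[0.00006,-0.0042,0],0],[[0,0,0.03],[0.00006,-0.0042,0],0]]' > next.json && python3 -m jog next.json >/dev/null; python3 r.py
echo '[[[0,0,0],[0,0,0],0],[[0,0,0],[0,0,0],0],[[0,0,0],[0,0,0],0],[[0,0,0],[0,0,0],0]]' > next.json && python3 -m jog next.json >/dev/null; python3 r.py
python3 - <<'E'
from h import *
t=manip.camera("top");s=manip.camera("scene")
cv2.imwrite("pics/f.png",np.hstack([cv2.resize(t[120:360,140:460],(400,300)),cv2.resize(s[140:380,180:500],(400,300))]))
E
```

```text
t 15.03 th 0.828 yaw 0.840 r 0.1406 Ft 5.59 Fr -5.98 Fz 12.1 Tz 0.24 gw 0.215 gf 60
t 15.53 th 0.827 yaw 0.840 r 0.1406 Ft 5.21 Fr -5.64 Fz 13.2 Tz 0.31 gw 0.218 gf 60
```

View pics/f.png

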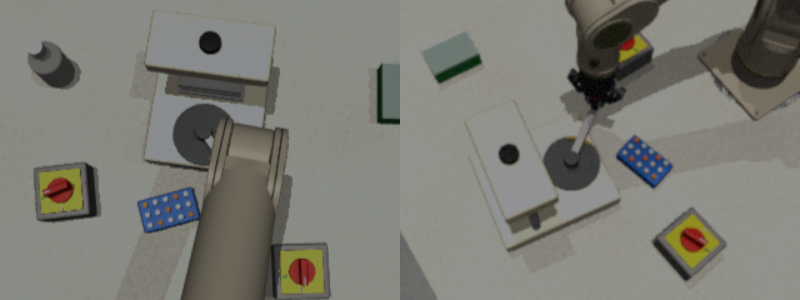

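The left isolator (px 62,190 in the left half) is on, the lever is held swung round at rest, and the bystanders stand where they were. Three clicks were felt, at about 0.35, 0.55 and 0.75 rad, and the lever now rests at 0.83.

```bash
python3 -c "
from workcell import manip
print(manip.hand_in())"
```

```text
the job is handed in; nothing more can be done
None
```

The job is handed in: the left isolator was turned fully on first, then the sealer lever was pulled over exactly three clicks and is still gripped at rest at about 0.83 rad, short of the fourth click expected near 0.95 rad.

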